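# Lock the steel box and put the key back

### The arm

A 6-joint arm with a two-finger parallel gripper is mounted at the origin on a cart in front of the work surface, level with it; the furniture and walls round the work are solid. World frame = base frame: x ahead of the robot, y to its left, z up, the work surface at z = 0. Lengths are in m, angles in rad, forces in N, time in s.
With the tool pointing down it reaches from about 0.35 to 0.975 m from the base axis. Payload 4.9 kg.
Tool frame: the origin (TCP) lies midway between the tips of the shut fingers; the grasp point (between the pads) lies 19 mm behind it; z points along the fingers, y is the line along which they close (so a half turn about z gives the same grasp; the last joint's range is limited). The gripper opens to 85 mm and grips with 20 to 120 N. Pads are 22 mm wide; open, the fingers measure 114 mm over their backs; the gripper's body (76 mm by 85 mm) begins 54 mm behind the grasp point. The pads swing forward as they close: fully open they stand 13 mm farther back than shut.
Start: joints at [-1.417, 0.053, 1.613, -0, 1.476, -0.119], TCP at [0.168, -0.602, 0.202] pointing down, gripper open.
Joint ranges: [-3.01, 3.01], [-1.01, 2.22], [0.06, 2.58], [-1.02, 4.17], [0.09, 2.62], [-3.14, 3.14]. Speed limits (rad/s): [2.57, 2.57, 3.14, 3.14, 3.14, 3.14].

### API

Orientations are given as a rotation vector (axis times angle).
In Python, from station import ctrl, optics, job gives the robot as it stands.
- The arm moves only by the shell command python3 -m jog 'ROWS' [OPENING] [FORCE]. ROWS is JSON, a list of rows, each a list of 2 entries, a list of its own where there are three numbers: the shift along the tool's x, y, z in m, then the turn, a rotation vector about the tool's x, y, z in rad. A call has 1 to 5 rows; each row is the pose to reach, as a shift and turn from the pose commanded when the call began, along the tool's axes at that moment; what a row does not reach only later rows make up. A row lasts 1/10 s, in which the tool goes at most 50 mm and 8.59 degrees, less where a joint would pass 70% of its speed; a pose out of reach is approached as far as the arm can. A call with a gripper value outside its range is refused whole. OPENING is the opening, from 0 (shut) to 1 (fully open), set as the call begins (- or left out, the last holds). The fingers move at their own pace and stop on an object; FORCE is the grip in N (left out, the last holds). Time passes only in rows, so rows that repeat a pose let the fingers close. It gives the time, the measured TCP pose, the force, the opening and the grip force at its end, in the units of the state.
- ctrl.get_obs(): the state, without advancing time (a new reading comes with each control period).
- optics.get_image(name): name is "side" or "top"; returns a dict with "image" (480x640x3 uint8, blue, green, red), "fx", "fy", "cx", "cy" (pixels), "rvec" (rotation vector, rad) and "tvec" (3), from world to camera coordinates, as OpenCV has them. Camera axes: x right, y down, z forward; pixel columns grow to the right and rows downward; lengths in m; the calibration is good to about 2 mm. A picture is of the moment at which its call begins. There is no depth.
- job.finish_job(): hands the job in; it is judged then, once.
The state is a dict: "t": time; "q": joint angles; "dq": joint speeds; "effort": joint torques, N m; "tool_pos": TCP position; "tool_rot": TCP orientation; "contact_force": force on the tool from outside, world axes, zero at the start; "wrist_torque": the same for the moment, N m; "opening": finger opening in m; "grip_force": force on a finger pad.
Only numpy, scipy, OpenCV 4.12 (cv2) and the standard library are available. Lean on these libraries where they do the work, as an engineer would, in place of code of your own. Each camera call takes 0.05 s, during which the arm holds its last target. There are 200 camera calls.

### The job

Lock the green steel box with the red key from the wooden key block: put the key fully into the keyhole of the lock on the lid, turn it clockwise to its stop so that the bolt is shot, turn it back home and draw it out. Feel your way and do not force the key; then hang it back upright in its slot of the block, without disturbing the blue key.

Things in the scene. Friction and masses are not known exactly. Their poses are not given: they have to be found in the camera images.
- box: green steel box, fixed, 150 (x) x 230 (y) x 68 mm, shut by two lid leaves meeting along its x axis in the middle. Origin: centre of its underside; z up. A grey rim lock 60 (x) x 58 (y) x 30 mm, flat top 98 mm above the bench, sits on the right leaf (y < 0); a steel staple 36 (x) x 14 (y) mm, 17.5 mm high, on the left leaf takes the bolt
- keyhole (a point): nominal middle of the keyhole at the lock's top face, axes as the box's. The lock was screwed on by hand: the true keyhole lies up to 3 mm off in x and in y (same height and yaw), to be found by feel. Slot through the 5 mm top plate, 26.5 (x) x 8 (y) mm; 17 mm deep from the top face
- plug (a joint): the lock's plug under the keyhole, turned by the key's bit; rad, 0 = home (only there the key enters and leaves; it fits either way round), grows clockwise seen from above, hard stops at +-1.25. Takes 0.05 to 0.1 N m; the key has about 0.1 rad of play in it each way, so the key turns farther than the plug; over 0.4 N m at the stop is forcing it
- bolt (a joint): the lock's bolt, m: 0 = withdrawn, about 0.011 = shot through the staple (limit 0.012). Turning the key clockwise to its stop drives it; it stays put when the key is turned back (lost motion)
- key: red-bowed double-bit key, 68 mm, 60 g, upright in a slot of the block. Origin: tip (bit's underside), z up, x along bit and bow width. Bit 24 (x) x 6 (y), z 0-8, tapered to 23 x 5.2 at the tip over 2.5; shank 6 thick; collar 16 across, z 15-19, rests on the lock's top when fully in (bit then 2 mm under the plate), likewise on the block; bow 36 (x) x 11 (y), z 34-68, flat, pinch across y
- spare_key: blue-bowed key of the same shape, in the other slot; leave it alone. Origin and axes as the red key's
- stand: wooden key block, fixed, 120 (x) x 48 (y) x 30 mm. Origin: centre of its underside; two slots along its x, each 27 (x) x 9 (y) mm, at x = -32 and +32 mm; the keys stand in them with their x along the block's x, collars resting on its top
- slot0 (a point): middle of the slot at x = -32 mm, at the block's top (z = 0.030); either key may be in it
- slot1 (a point): middle of the slot at x = +32 mm, at the block's top (z = 0.030)
Mind the look-alikes: they are no part of the job. Of the things that look like the key, the smaller one is meant.

How it is judged:
By the outcome, as a careful person would: the job done as asked, in the order asked, and still so for the second after the job is handed in, with the robot touching nothing.
It also fails if it takes over 72 s, if anything falls off the work surface, if the arm or the gripper's body presses on something with over 40 N, if the wrist force passes 120 N, or if a joint passes its speed limit or range.

## Working session

There is one attempt and no reset: what is moved stays moved. The work goes in short steps, Python scripts to look and compute and a shell command to move; the robot and the scene stay as the last step left them, time stands still between calls to the robot, and variables do not carry over. Pictures are saved under pics/ and viewed, at most 10 in all, crops included, and the job is handed in when it is done.

```bash
ls; mkdir -p pics; python3 - <<'E'
from station import ctrl, optics
import cv2
o=ctrl.get_obs(); print({k:(v if not hasattr(v,'round') else v) for k,v in o.items()})
for n in('side','top'):
    d=optics.get_image(n); cv2.imwrite(f'pics/{n}0.png',d['image']); print(n,d['fx'],d['fy'],d['cx'],d['cy'],d['rvec'],d['tvec'])
E
```

```text
pics
{'t': 0.0, 'q': array([-1.41700315e+00,  5.33494301e-02,  1.61431069e+00,  9.32583522e-06,
        1.47602019e+00, -1.19000216e-01]), 'dq': array([-0.0002929 , -0.00066234,  0.00094337,  0.00110021, -0.00018355,
        0.00039182]), 'effort': array([-9.01388885e-04, -3.93688095e+01, -3.70180035e+01, -2.25713234e-04,
        7.05724378e-03,  1.37124283e-05]), 'tool_pos': array([ 0.1682847 , -0.60119465,  0.20055774]), 'tool_rot': array([-3.11034682e+00, -4.26890218e-01,  4.24373304e-05]), 'contact_force': array([ 0.37244579,  0.65870375, -0.16771998]), 'wrist_torque': array([ 0.02018499, -0.00706615, -0.01309402]), 'grip_force': 0.0, 'opening': 0.08525063345938197}
side 461.61370882607724 461.61370882607724 322.7801570090692 244.60355281821566 [ 0.61273143 -2.36288641  1.5383039 ] [0.51379723 0.13446109 0.76036823]
top 575.6314272842922 575.6314272842922 320.9127079931648 238.31829202633264 [ 2.25481509 -1.95459422  0.20512853] [0.06168357 0.52189988 0.94649468]
```

View pics/top0.png

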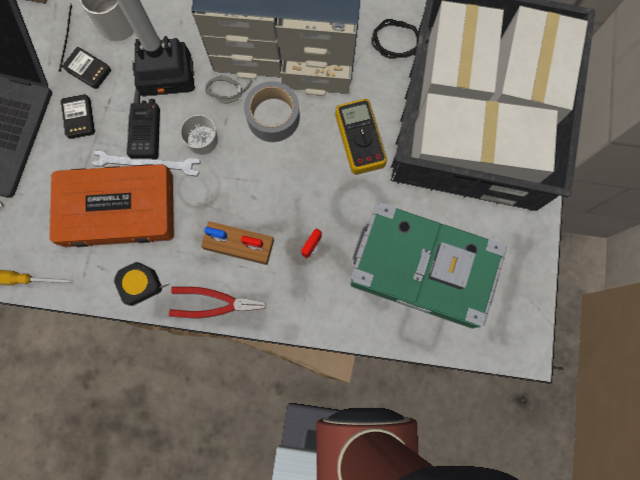

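View pics/side0.png

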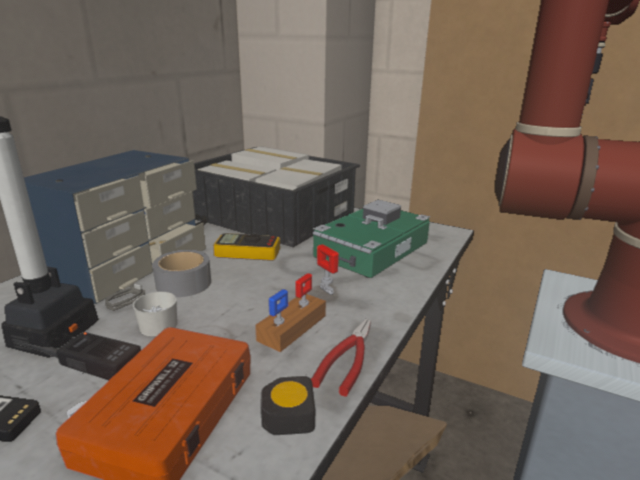

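```bash
cat > h.py <<'E'
import numpy as np, cv2
from station import ctrl, optics
from scipy.spatial.transform import Rotation as R
def cam(n):
    d=optics.get_image(n); d['K']=np.array([[d['fx'],0,d['cx']],[0,d['fy'],d['cy']],[0,0,1]])
    d['R']=cv2.Rodrigues(np.array(d['rvec']))[0]; d['t']=np.array(d['tvec']); d['C']=-d['R'].T@d['t']; return d
def ray(d,uv): return (d['R'].T@np.linalg.inv(d['K'])@np.array([uv[0],uv[1],1.]))
def plane(d,uv,z):
    r=ray(d,uv); return d['C']+r*(z-d['C'][2])/r[2]
def tri(d1,p1,d2,p2):
    A=[];b=[]
    for d,p in((d1,p1),(d2,p2)):
        r=ray(d,p); r/=np.linalg.norm(r); M=np.eye(3)-np.outer(r,r); A.append(M); b.append(M@d['C'])
    return np.linalg.lstsq(np.vstack(A),np.hstack(b),rcond=None)[0]
def proj(d,P): return cv2.projectPoints(np.array([P],float),np.array(d['rvec']),d['t'],d['K'],None)[0].ravel()
def blobs(d,lo,hi,roi,amin=8):
    x0,y0,x1,y1=roi; h=cv2.cvtColor(d['image'],cv2.COLOR_BGR2HSV)
    m=cv2.inRange(h,np.array(lo),np.array(hi)); k=np.zeros_like(m); k[y0:y1,x0:x1]=m[y0:y1,x0:x1]
    c,_=cv2.findContours(k,cv2.RETR_EXTERNAL,cv2.CHAIN_APPROX_NONE)
    return sorted([x for x in c if cv2.contourArea(x)>=amin],key=cv2.contourArea,reverse=True),k
E
python3 - <<'E'
from h import *
T=cam('top');S=cam('side')
print('C',T['C'],S['C'])
a=cv2.resize(T['image'][205:275,195:335],(800,400),interpolation=cv2.INTER_CUBIC)
b=cv2.resize(T['image'][195:335,345:515],(340,280),interpolation=cv2.INTER_CUBIC)[:, :]
c=cv2.resize(S['image'][235:355,250:350],(400,480),interpolation=cv2.INTER_CUBIC)
b=cv2.resize(T['image'][235:295,420:500],(400,300),interpolation=cv2.INTER_CUBIC)
can=np.zeros((600,800,3),np.uint8); can[:250]=cv2.resize(a,(800,400))[75:325]; can[250:600,:292]=cv2.resize(c,(292,350)); can[250:550,400:800]=b
cv2.imwrite('pics/crop1.png',can)
for n,d,rois in(('top',T,dict(red=(230,225,275,260),big=(295,220,330,265),blue=(195,215,235,250))),('side',S,dict(red=(290,270,316,300),big=(316,240,345,275),blue=(265,285,292,318)))):
    for k,r in rois.items():
        if k=='blue': c,m=blobs(d,(100,120,60),(130,255,255),r)
        else: c,m=blobs(d,(0,150,80),(8,255,255),r)
        for x in c[:2]: print(n,k,cv2.contourArea(x),np.round(x[:,0].min(0)),x[:,0].max(0),cv2.minAreaRect(x))
c,m=blobs(T,(5,80,60),(22,230,230),(190,210,285,275)); print('block',cv2.minAreaRect(np.vstack(c[:3])))
c,m=blobs(T,(65,90,40),(90,255,200),(340,190,520,340)); x=c[0]; print('box',cv2.boxPoints(cv2.minAreaRect(np.vstack(c[:4]))))
c,m=blobs(T,(15,90,90),(30,255,255),(430,245,480,290)); print('brass',[(cv2.contourArea(x),cv2.minAreaRect(x)) for x in c[:3]])
c,m=blobs(T,(0,0,120),(180,40,255),(425,238,485,295)); print('lock',[(cv2.contourArea(x),cv2.minAreaRect(x)) for x in c[:3]])
E
```

```text
C [0.30715468 0.11124275 1.03214223] [0.15205775 0.81009091 0.42527448]
top red 147.0 [240 236] [262 247] ((251.19232177734375, 241.0384521484375), (22.749473571777344, 8.236878395080566), 11.309932708740234)
top big 248.0 [301 229] [320 257] ((310.954833984375, 242.79241943359375), (9.913888931274414, 29.741666793823242), 32.735225677490234)
top blue 142.5 [204 227] [226 238] ((215.20591735839844, 232.67649841308594), (23.040882110595703, 8.00367546081543), 14.03624439239502)
side red 236.0 [296 274] [311 297] ((303.5, 285.5), (23.0, 15.0), 90.0)
side big 406.5 [317 245] [337 272] ((327.0, 258.5), (27.0, 20.0), 90.0)
side blue 298.0 [269 290] [286 315] ((278.0, 301.9999694824219), (16.641006469726562, 25.51620864868164), 56.3099365234375)
block ((237.04611206054688, 242.311279296875), (68.75347137451172, 28.472787857055664), 13.736268043518066)
box [[350.59973 285.15457]
 [379.4098  202.04872]
 [506.49677 246.10556]
 [477.6867  329.21143]]
brass [(45.5, ((452.48626708984375, 264.5458679199219), (4.118652820587158, 14.5589599609375), 16.699243545532227))]
lock [(1222.0, ((453.20001220703125, 264.4000244140625), (36.68241500854492, 35.417503356933594), 18.434947967529297)), (40.0, ((425.76922607421875, 260.1538391113281), (4.706787109375, 19.611614227294922), 11.309932708740234))]
```

View pics/crop1.png

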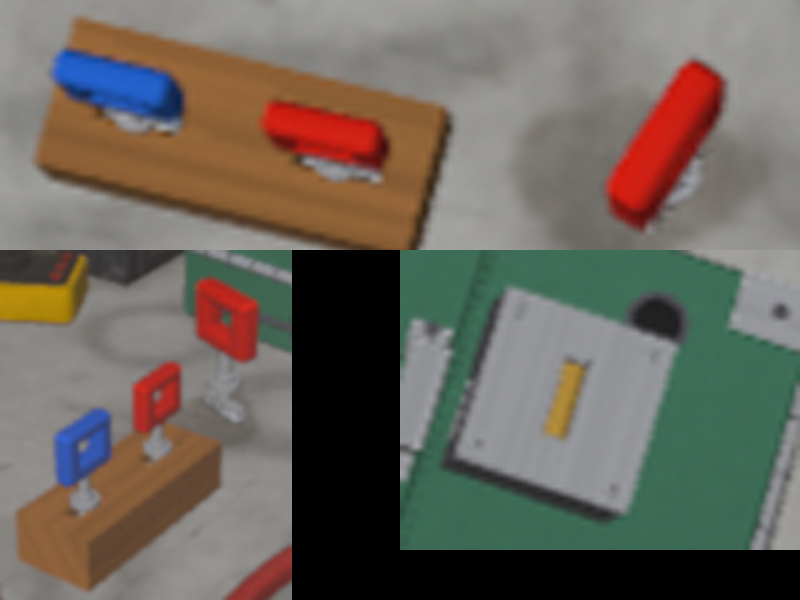

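```bash
python3 - <<'E'
from h import *
T=cam('top');S=cam('side')
np.set_printoptions(precision=4,suppress=True)
def rect(d,pts,z):
    W=np.array([plane(d,p,z)[:2] for p in pts],np.float32)*1000
    r=cv2.minAreaRect(W); b=cv2.boxPoints(r); e=b[1]-b[0]; f=b[2]-b[1]
    print('  c',np.array(r[0]),'size',np.linalg.norm(e),np.linalg.norm(f),'ang',np.degrees(np.arctan2(e[1],e[0])),np.degrees(np.arctan2(f[1],f[0])))
def run(nm,d,lo,hi,roi,z,n=1):
    c,m=blobs(d,lo,hi,roi); print(nm); P=np.vstack(c[:n])[:,0].astype(float); rect(d,P,z)
run('red',T,(0,150,80),(8,255,255),(230,225,275,260),.083)
run('big',T,(0,150,80),(8,255,255),(295,220,330,265),.1)
run('blue',T,(100,120,60),(130,255,255),(195,215,235,250),.083)
run('lock',T,(0,0,120),(180,40,255),(425,238,485,295),.098)
run('brass',T,(15,90,90),(30,255,255),(430,245,480,290),.09)
run('box',T,(65,90,40),(90,255,200),(340,190,520,340),.068,4)
run('block',T,(5,80,60),(22,230,230),(190,210,285,275),.03,3)
print('red tri',tri(T,(251.2,241.),S,(303.5,285.5)),'top@.07',plane(T,(251.2,241.),.07),'side@.066',plane(S,(303.5,285.5),.066))
print('blue tri',tri(T,(215.2,232.7),S,(277.5,302.5)),'big tri',tri(T,(311,242.8),S,(327,258.5)))
# edges of lock top and block via fitLine on contour sides
for nm,lo,hi,roi,z in(('lock',(0,0,120),(180,40,255),(425,238,485,295),.098),('box',(65,90,40),(90,255,200),(340,190,520,340),.068),('block',(5,80,60),(22,230,230),(190,210,285,275),.03)):
    c,m=blobs(T,lo,hi,roi); P=np.vstack([x for x in c[:4]])[:,0].astype(float); W=np.array([plane(T,p,z)[:2] for p in P])*1000
    r=cv2.minAreaRect(W.astype(np.float32)); b=cv2.boxPoints(r)
    for i in range(4):
        a,e=b[i],b[(i+1)%4]; L=np.linalg.norm(e-a); u=(e-a)/L; n=np.array([-u[1],u[0]])
        s=(W-a)@u; dd=np.abs((W-a)@n); Q=W[(dd<4)&(s>.15*L)&(s<.85*L)]
        if len(Q)>4:
            l=cv2.fitLine(Q.astype(np.float32),cv2.DIST_HUBER,0,.01,.01).ravel(); print(nm,len(Q),'ang%180',np.degrees(np.arctan2(l[1],l[0]))%180,'mid',l[2:])
E
```

```text
red
  c [480.4395 249.7148] size 14.052843 38.491608 ang -3.2826402 86.71734
big
  c [488.5725 149.1231] size 49.824707 16.43922 ang -24.029964 65.9702
blue
  c [485.9836 312.0892] size 13.666932 39.28987 ang -6.0617747 83.93829
lock
  c [486.4597 -86.9952] size 59.952538 58.850845 ang -11.101615 78.89839
brass
  c [487.5325 -87.9403] size 24.720701 6.7600694 ang -10.765882 79.234116
box
  c [485.2985 -50.9322] size 152.07632 224.62883 ang -11.107639 78.89236
block
  c [484.3877 281.9988] size 51.113953 122.31498 ang -5.7870235 84.21295
red tri [0.484  0.2526 0.0632] top@.07 [0.4829 0.2516 0.07  ] side@.066 [0.4813 0.2568 0.066 ]
blue tri [0.4903 0.3166 0.0632] big tri [0.4953 0.1506 0.0658]
lock 24 ang%180 168.89339 mid [ 481.7915 -115.2888]
lock 29 ang%180 79.37333 mid [515.7568 -90.017 ]
lock 11 ang%180 3.259146 mid [494.3371 -40.0635]
lock 29 ang%180 79.26503 mid [460.2229 -68.6575]
box 56 ang%180 168.72952 mid [ 466.296  -160.6699]
box 87 ang%180 78.78014 mid [558.9189 -66.1264]
box 51 ang%180 168.97554 mid [520.6408  53.2669]
box 58 ang%180 78.82099 mid [409.6371 -45.7778]
block 19 ang%180 174.30292 mid [478.9469 222.0602]
block 46 ang%180 84.13446 mid [508.9835 279.9569]
block 15 ang%180 173.13547 mid [487.984  342.0918]
block 47 ang%180 84.261536 mid [459.9343 284.9119]
```

The candidates are the red key in the block at top (251,241), side (304,286), and the free-standing red key at top (311,243), side (327,259). The one in the block is smaller (38 mm bow against about 47 mm) and stands in its slot, and the crop confirms it is the key meant. The brass keyhole is at top (452.5,264.5). Now I move above the key.

```bash
cat >> h.py <<'E'
def to(pos,yyaw):
    "shift/turn in current tool frame to reach TCP pos (pointing down) with tool y at yyaw deg"
    o=ctrl.get_obs(); Rc=R.from_rotvec(o['tool_rot']); y=np.radians(yyaw); ty=np.array([np.cos(y),np.sin(y),0]); tz=np.array([0,0,-1.])
    Rt=R.from_matrix(np.column_stack([np.cross(ty,tz),ty,tz])); f=lambda a:[float(round(v,4)) for v in a]
    print('t',round(o['t'],2),'shift',f(Rc.inv().apply(np.array(pos)-o['tool_pos'])),'turn',f((Rc.inv()*Rt).as_rotvec()),'F',f(o['contact_force']),'q',f(o['q']))
def st():
    o=ctrl.get_obs(); M=R.from_rotvec(o['tool_rot']).as_matrix(); print('t %.2f pos'%o['t'],np.round(o['tool_pos']*1000,2),'yyaw %.2f'%np.degrees(np.arctan2(M[1,1],M[0,1])),'F',np.round(o['contact_force'],1),'M',np.round(o['wrist_torque'],3),'open %.4f grip %.1f'%(o['opening'],o['grip_force']),'q6 %.2f'%o['q'][5])
E
J="python3 -m jog"
python3 -m jog '[[[0.0267,-0.0368,-0.002],[0,0,0]],[[0.0534,-0.0736,-0.004],[0,0,0]],[[0.0801,-0.1104,-0.006],[0,0,0]],[[0.1068,-0.1472,-0.008],[0,0,0]],[[0.1335,-0.184,-0.01],[0,0,0]]]'
python3 -m jog '[[[0.0267,-0.0368,-0.002],[0,0,0]],[[0.0534,-0.0736,-0.004],[0,0,0]],[[0.0801,-0.1104,-0.006],[0,0,0]],[[0.1068,-0.1472,-0.008],[0,0,0]],[[0.1335,-0.184,-0.01],[0,0,0]]]'
python3 -m jog '[[[0.0267,-0.0368,-0.002],[0,0,0]],[[0.0534,-0.0736,-0.004],[0,0,0]],[[0.0801,-0.1104,-0.006],[0,0,0]],[[0.1068,-0.1472,-0.008],[0,0,0]],[[0.1335,-0.184,-0.01],[0,0,0]]]'
python3 -m jog '[[[0.0267,-0.0368,-0.002],[0,0,0]],[[0.0534,-0.0736,-0.004],[0,0,0]],[[0.0801,-0.1104,-0.006],[0,0,0]],[[0.1068,-0.1472,-0.008],[0,0,0]],[[0.1335,-0.184,-0.01],[0,0,0]]]'
python3 -m jog '[[[0,0,0],[0,0,-0.14]],[[0,0,0],[0,0,-0.28]],[[0,0,0],[0,0,-0.42]],[[0,0,0],[0,0,-0.56]],[[0,0,0],[0,0,-0.6]]]'
python3 -m jog '[[[0,0,0],[0,0,-0.14]],[[0,0,0],[0,0,-0.28]],[[0,0,0],[0,0,-0.42]],[[0,0,0],[0,0,-0.56]],[[0,0,0],[0,0,-0.6]]]'
python3 -c "
from h import *
st();to((.482,.252,.047),-5.8)"
```

```text
t: 0.8
tool_pos: [0.2477, -0.387, 0.2118]
tool_rot: [3.112, 0.426, 0.0]
contact_force: [2.0, 0.2, 0.1]
opening: 0.0854
grip_force: 0.0
t: 1.3
tool_pos: [0.3266, -0.1739, 0.2221]
tool_rot: [3.112, 0.426, 0.002]
contact_force: [1.6, -0.1, -0.6]
opening: 0.0849
grip_force: 0.0
t: 1.8
tool_pos: [0.4057, 0.0396, 0.2323]
tool_rot: [3.112, 0.428, 0.002]
contact_force: [0.1, -0.5, 0.2]
opening: 0.0857
grip_force: 0.0
t: 2.3
tool_pos: [0.4846, 0.2529, 0.2419]
tool_rot: [3.112, 0.428, 0.001]
contact_force: [-0.1, 0.4, 0.7]
opening: 0.0855
grip_force: 0.0
t: 2.8
tool_pos: [0.4843, 0.2509, 0.2417]
tool_rot: [-2.845, -1.333, 0.0]
contact_force: [-0.3, 0.0, 0.1]
opening: 0.0857
grip_force: 0.0
t: 3.3
tool_pos: [0.4843, 0.2508, 0.2418]
tool_rot: [-2.324, -2.114, 0.0]
contact_force: [1.0, 0.7, -1.2]
opening: 0.0857
grip_force: 0.0
t 3.30 pos [484.28 250.76 241.77] yyaw -5.43 F [ 1.   0.7 -1.2] M [ 0.018 -0.027  0.031] open 0.0857 grip 0.0 q6 0.44
t 3.3 shift [0.001, -0.0024, 0.1948] turn [-0.0001, 0.0, 0.0065] F [0.9579, 0.7215, -1.1629] q [0.3413, -0.159, 1.7504, 0.0, 1.5502, 0.436]
```

```bash

python3 -m jog '[[[-0.0006,-0.0033,0.04],[0,0,0.0065]],[[-0.0006,-0.0033,0.085],[0,0,0.0065]],[[-0.0006,-0.0033,0.125],[0,0,0.0065]],[[-0.0006,-0.0033,0.15],[0,0,0.0065]],[[-0.0006,-0.0033,0.165],[0,0,0.0065]]]'
python3 -m jog '[[[0,0,0.015],[0,0,0]],[[0,0,0.029],[0,0,0]],[[0,0,0.029],[0,0,0]]]'
python3 -c "
from h import *
st();d=cam('side');cv2.imwrite('pics/side1.png',cv2.resize(d['image'][180:360,200:440],(800,600)));st()"
```

```text
t: 3.8
tool_pos: [0.4792, 0.2499, 0.0738]
tool_rot: [-2.333, -2.101, 0.006]
contact_force: [0.4, -0.2, -0.0]
opening: 0.0853
grip_force: 0.0
t: 4.1
tool_pos: [0.4801, 0.2502, 0.0463]
tool_rot: [-2.334, -2.102, 0.004]
contact_force: [-0.1, -1.3, -0.4]
opening: 0.0856
grip_force: 0.0
t 4.10 pos [480.12 250.19  46.31] yyaw -5.99 F [-0.1 -1.3 -0.4] M [-0.044  0.03  -0.04 ] open 0.0856 grip 0.0 q6 0.45
t 4.15 pos [480.89 250.49  47.52] yyaw -5.99 F [-1.  -0.2  0.4] M [-0.002  0.043 -0.008] open 0.0853 grip 0.0 q6 0.45
```

View pics/side1.png

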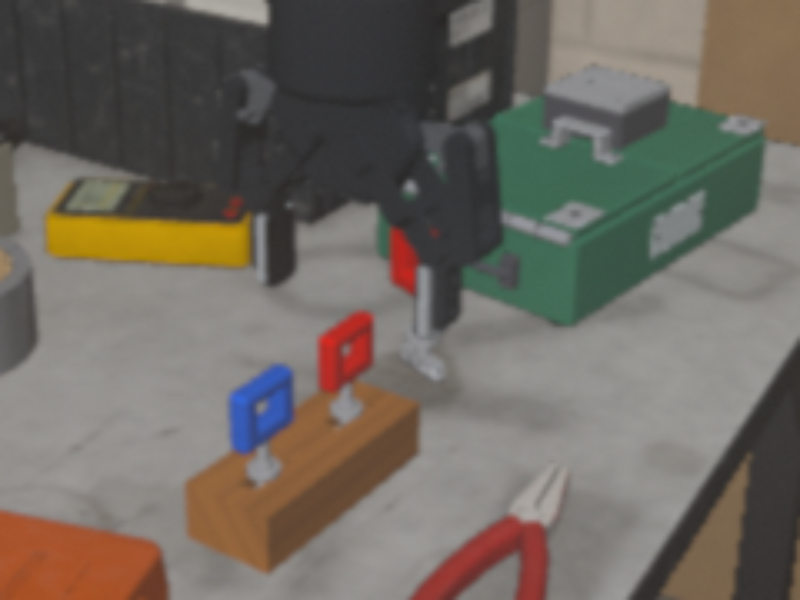

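```bash
python3 -c "
from h import *
T=cam('top');S=cam('side');st()
P=(.481,.2505,.0605);print(proj(S,P),proj(T,P)); print(proj(S,(.481,.2505,.083)),proj(S,(.481,.2505,.03)))
for dy in(-.0425,.0425): print('pad tip',proj(S,np.array(P)+dy*np.array([.9945,-.1045,0])))
cv2.imwrite('pics/top1.png',cv2.resize(T['image'][190:290,180:340],(800,500)))
"
```

```text
t 4.25 pos [481.94 250.85  48.99] yyaw -5.99 F [-0.8  0.8  0.2] M [-0.033 -0.004  0.036] open 0.0856 grip 0.0 q6 0.45
[305.67270586 286.88067422] [252.30317686 243.23939788]
[305.67319455 274.45587861] [305.67206243 303.23962734]
pad tip [327.62952188 294.77903025]
pad tip [284.96892756 279.43306378]
```

View pics/top1.png

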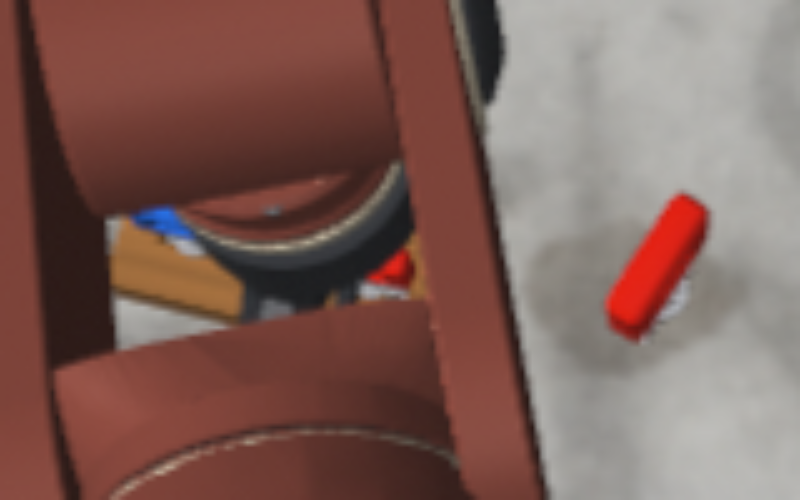

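```bash
python3 -c "
from h import *
S=cam('side');st()
u=np.array([.9945,-.1045,0]);im=S['image'][200:320,250:370];im=cv2.resize(im,(600,600),interpolation=cv2.INTER_LANCZOS4)
for P,c in(((.481,.2505,.048),(0,255,255)),((.481,.2505,.0605)+.0425*u,(0,255,0)),((.481,.2505,.0605)-.0425*u,(0,255,0)),((.481,.2505,.121),(255,0,255)),((.481,.2505,.083),(255,255,0))):
  p=(proj(S,P)-[250,200])*5+2;cv2.circle(im,tuple(int(v) for v in p),5,c,1)
cv2.imwrite('pics/side2.png',cv2.convertScaleAbs(im,alpha=1.6,beta=20))
"
```

```text
t 4.30 pos [482.1  250.92  49.23] yyaw -5.99 F [-0.1  1.3 -0.5] M [ 0.01   0.036 -0.019] open 0.0854 grip 0.0 q6 0.45
```

View pics/side2.png

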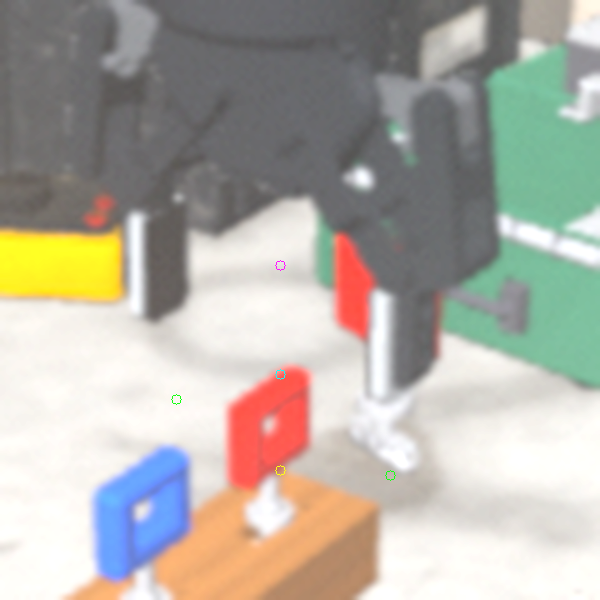

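The picture shows the finger tips at px (284,264) and (331,280), about 28 mm higher than the pose says. They are level and centred over the key. Lowering 24 mm with the fingers open is safe either way, so I lower gently and check.

```bash

python3 -m jog '[[[0,0,0.003],[0,0,0]],[[0,0,0.006],[0,0,0]],[[0,0,0.009],[0,0,0]],[[0,0,0.012],[0,0,0]],[[0,0,0.012],[0,0,0]]]'
python3 -m jog '[[[0,0,0.003],[0,0,0]],[[0,0,0.006],[0,0,0]],[[0,0,0.009],[0,0,0]],[[0,0,0.012],[0,0,0]],[[0,0,0.012],[0,0,0]]]'
python3 -c "
from h import *
st();S=cam('side')
im=S['image'][200:320,250:370];im=cv2.resize(im,(600,600),interpolation=cv2.INTER_LANCZOS4)
u=np.array([.9945,-.1045,0])
for P,c in(((.481,.2505,.0365)+.05*u,(0,255,0)),((.481,.2505,.0365)-.05*u,(0,255,0)),((.481,.2505,.097),(255,0,255))):
  p=(proj(S,P)-[250,200])*5+2;cv2.circle(im,tuple(int(v) for v in p),5,c,1)
cv2.imwrite('pics/side3.png',cv2.convertScaleAbs(im,alpha=1.6,beta=20))
"
```

```text
t: 4.8
tool_pos: [0.4805, 0.2503, 0.0351]
tool_rot: [-2.334, -2.102, 0.002]
contact_force: [-0.4, -1.0, -1.0]
opening: 0.0855
grip_force: 0.0
t: 5.3
tool_pos: [0.4805, 0.2503, 0.0231]
tool_rot: [-2.334, -2.102, 0.002]
contact_force: [-0.3, -0.5, -0.8]
opening: 0.0851
grip_force: 0.0
t 5.30 pos [480.54 250.35  23.14] yyaw -5.99 F [-0.3 -0.5 -0.8] M [-0.022 -0.023  0.046] open 0.0851 grip 0.0 q6 0.45
```

View pics/side3.png

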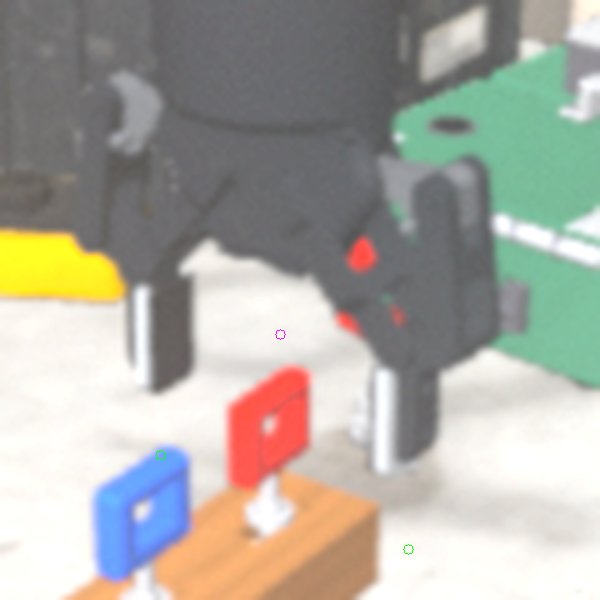

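Visually the tips now straddle the bow at its mid-height, px (281,277) and (332,293). I raise 8 mm, which clears the block under either reading, and close gently. The opening will then show what is held: 11 mm for the bow, 16 mm for the collar.

```bash

python3 -m jog '[[[0,0,-0.004],[0,0,0]],[[0,0,-0.008],[0,0,0]],[[0,0,-0.008],[0,0,0]]]'
python3 -m jog '[[[0,0,0],[0,0,0]],[[0,0,0],[0,0,0]],[[0,0,0],[0,0,0]],[[0,0,0],[0,0,0]]]' 0.25 20
python3 -c "
from h import *
st()"
python3 -m jog '[[[0,0,0],[0,0,0]],[[0,0,0],[0,0,0]],[[0,0,0],[0,0,0]],[[0,0,0],[0,0,0]]]' 0 20
python3 -c "
from h import *
st();S=cam('side')
cv2.imwrite('pics/side4.png',cv2.convertScaleAbs(cv2.resize(S['image'][200:320,250:370],(600,600),interpolation=cv2.INTER_LANCZOS4),alpha=1.6,beta=20));st()
"
```

```text
t: 5.65
tool_pos: [0.4819, 0.2508, 0.0331]
tool_rot: [2.334, 2.102, 0.003]
contact_force: [-0.1, -0.5, -0.3]
opening: 0.0853
grip_force: 0.0
t: 6.05
tool_pos: [0.4809, 0.2505, 0.0317]
tool_rot: [-2.334, -2.102, 0.0]
contact_force: [0.7, -0.1, -0.2]
opening: 0.0287
grip_force: 0.0
t 6.05 pos [480.88 250.47  31.65] yyaw -5.99 F [ 0.7 -0.1 -0.2] M [0.022 0.006 0.013] open 0.0287 grip 0.0 q6 0.45
t: 6.45
tool_pos: [0.4809, 0.2505, 0.0317]
tool_rot: [-2.334, -2.102, 0.0]
contact_force: [0.3, -0.1, -0.7]
opening: 0.0104
grip_force: 26.5
t 6.45 pos [480.93 250.48  31.7 ] yyaw -5.99 F [ 0.3 -0.1 -0.7] M [ 0.008 -0.003  0.027] open 0.0104 grip 26.5 q6 0.45
t 6.50 pos [480.91 250.47  31.7 ] yyaw -5.99 F [ 0.4  0.4 -1.2] M [ 0.027 -0.056  0.014] open 0.0106 grip 26.5 q6 0.45
```

View pics/side4.png

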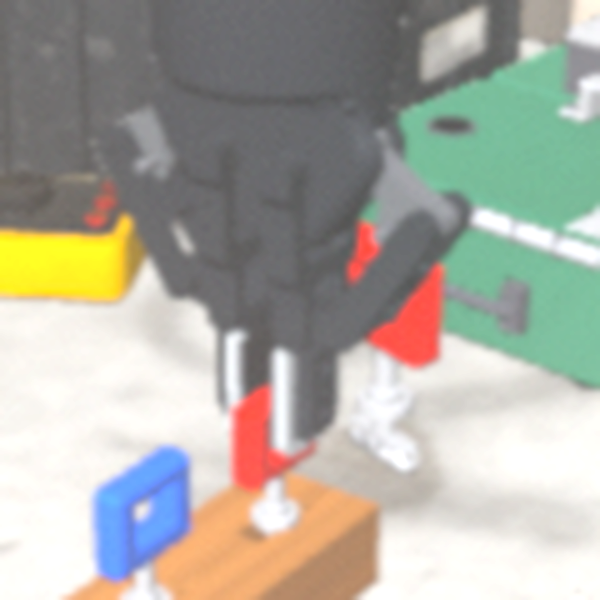

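The key's bow is held: opening is 10.5 mm, with the pads centred on the bow at about px (306,285). Seated TCP is (480.9, 250.5, 31.7), yaw -6.0. I firm up the grip, lift and carry it to the lock.

```bash

python3 -m jog '[[[0,0,0],[0,0,0]],[[0,0,0],[0,0,0]],[[0,0,-0.01],[0,0,0]],[[0,0,-0.03],[0,0,0]],[[0,0,-0.06],[0,0,0]]]' 0 70
python3 -m jog '[[[0,0,-0.03],[0,0,0]],[[0,0,-0.06],[0,0,0]],[[0,0,-0.06],[0,0,0]]]'
python3 -m jog '[[[-0.042,0.005,0],[0,0,0]],[[-0.084,0.01,0],[0,0,0]],[[-0.126,0.015,0],[0,0,0]],[[-0.168,0.02,0],[0,0,0]]]'
python3 -m jog '[[[-0.042,0.005,0],[0,0,0]],[[-0.084,0.01,0],[0,0,0]],[[-0.126,0.015,0],[0,0,0]],[[-0.168,0.02,0],[0,0,0]]]'
python3 -m jog '[[[0,0,0],[0,0,-0.14]],[[0,0,0],[0,0,-0.28]],[[0,0,0],[0,0,-0.42]],[[0,0,0],[0,0,-0.56]],[[0,0,0],[0,0,-0.7]]]'
python3 -m jog '[[[0,0,0],[0,0,-0.14]],[[0,0,0],[0,0,-0.28]],[[0,0,0],[0,0,-0.42]],[[0,0,0],[0,0,-0.56]],[[0,0,0],[0,0,-0.7]]]'
python3 -m jog '[[[0,0,0],[0,0,-0.082]],[[0,0,0],[0,0,-0.082]],[[0,0,0],[0,0,-0.082]]]'
python3 -c "
from h import *
st();to((.4858,-.0876,.120),78.9);S=cam('side');T=cam('top')
for d,n in((S,'s'),(T,'t')): cv2.imwrite('pics/%s5.png'%n,d['image'])
c,m=blobs(S,(0,150,80),(8,255,255),(330,100,480,240)); print([(cv2.contourArea(x),x[:,0].min(0),x[:,0].max(0)) for x in c[:3]])
print(proj(S,(.4858,-.0876,.186)));st()"
```

```text
t: 7.0
tool_pos: [0.4794, 0.25, 0.0912]
tool_rot: [-2.333, -2.101, 0.006]
contact_force: [0.7, -0.2, 0.4]
opening: 0.0091
grip_force: 71.4
t: 7.3
tool_pos: [0.4842, 0.2518, 0.1584]
tool_rot: [2.331, 2.1, 0.015]
contact_force: [1.8, 0.3, -0.1]
opening: 0.009
grip_force: 71.5
t: 7.7
tool_pos: [0.4825, 0.08, 0.1511]
tool_rot: [-2.333, -2.103, 0.001]
contact_force: [1.6, 0.2, -1.4]
opening: 0.0096
grip_force: 71.4
t: 8.1
tool_pos: [0.485, -0.0893, 0.1512]
tool_rot: [-2.334, -2.102, 0.0]
contact_force: [0.3, -0.8, -0.7]
opening: 0.0088
grip_force: 71.4
t: 8.6
tool_pos: [0.4851, -0.0877, 0.151]
tool_rot: [-1.464, -2.778, 0.0]
contact_force: [0.6, 0.2, -1.3]
opening: 0.0092
grip_force: 71.4
t: 9.1
tool_pos: [0.4851, -0.0876, 0.151]
tool_rot: [-0.422, -3.112, -0.001]
contact_force: [0.2, 0.3, -1.2]
opening: 0.0092
grip_force: 71.4
t: 9.4
tool_pos: [0.4854, -0.0877, 0.1513]
tool_rot: [-0.306, -3.126, -0.0]
contact_force: [-0.5, -0.8, 0.2]
opening: 0.0092
grip_force: 71.4
t 9.40 pos [485.38 -87.66 151.31] yyaw 78.82 F [-0.5 -0.8  0.2] M [-0.025  0.003  0.013] open 0.0092 grip 71.4 q6 -1.71
t 9.4 shift [-0.0004, 0.0001, 0.0313] turn [0.0002, -0.0009, -0.0013] F [-0.4738, -0.8371, 0.1535] q [-0.3297, -0.2335, 1.9658, 0.0001, 1.4103, -1.7055]
[(60.5, array([378, 160], dtype=int32), array([393, 173], dtype=int32))]
[385.79180565 164.77239076]
t 9.50 pos [485.52 -87.75 151.52] yyaw 78.86 F [-0.1  0.3 -0.9] M [-0.017  0.005  0.027] open 0.0092 grip 71.4 q6 -1.71
```

```bash

python3 -m jog '[[[0,0,0.015],[0,0,0]],[[0,0,0.026],[0,0,0]],[[0,0,0.032],[0,0,0]],[[0,0,0.032],[0,0,0]]]'
python3 -c "
from h import *
st()"
python3 -m jog '[[[0,0,0.001],[0,0,0]],[[0,0,0.002],[0,0,0]],[[0,0,0.003],[0,0,0]],[[0,0,0.004],[0,0,0]],[[0,0,0.005],[0,0,0]]]'
python3 -c "
from h import *
st()"
python3 -m jog '[[[0,0,0.001],[0,0,0]],[[0,0,0.001],[0,0,0]]]'
python3 -c "
from h import *
st()"
```

```text
t: 9.9
tool_pos: [0.4844, -0.0874, 0.1176]
tool_rot: [-0.303, -3.123, -0.001]
contact_force: [-1.1, 0.6, -0.5]
opening: 0.0097
grip_force: 71.4
t 9.90 pos [484.4  -87.39 117.57] yyaw 78.92 F [-1.1  0.6 -0.5] M [ 0.036 -0.011  0.   ] open 0.0097 grip 71.4 q6 -1.71
t: 10.4
tool_pos: [0.4859, -0.0879, 0.115]
tool_rot: [0.303, 3.126, -0.0]
contact_force: [0.4, 0.8, -0.8]
opening: 0.0093
grip_force: 71.4
t 10.40 pos [485.88 -87.88 114.96] yyaw 78.92 F [ 0.4  0.8 -0.8] M [ 0.025 -0.021 -0.016] open 0.0093 grip 71.4 q6 -1.71
t: 10.6
tool_pos: [0.4856, -0.0878, 0.1136]
tool_rot: [-0.303, -3.127, -0.0]
contact_force: [-0.6, -0.6, -0.3]
opening: 0.0095
grip_force: 71.4
t 10.60 pos [485.62 -87.75 113.63] yyaw 78.93 F [-0.6 -0.6 -0.3] M [ 0.016 -0.017  0.004] open 0.0095 grip 71.4 q6 -1.71
```

```bash
for i in 1; do :; done
python3 -m jog '[[[0,0,0.001],[0,0,0]],[[0,0,0.001],[0,0,0]]]' >/dev/null
python3 -c "
from h import *
st()"
python3 -m jog '[[[0,0,0.001],[0,0,0]],[[0,0,0.001],[0,0,0]]]' >/dev/null
python3 -c "
from h import *
st()"
python3 -m jog '[[[0,0,0.001],[0,0,0]],[[0,0,0.001],[0,0,0]]]' >/dev/null
python3 -c "
from h import *
st()"
```

```text
t 10.80 pos [485.66 -87.8  112.67] yyaw 78.92 F [0.1 0.8 0.4] M [ 0.046  0.031 -0.   ] open 0.0091 grip 71.4 q6 -1.71
t 11.00 pos [485.65 -87.79 111.66] yyaw 78.93 F [-0.7  0.4 -0. ] M [ 0.022 -0.007  0.016] open 0.0093 grip 71.4 q6 -1.71
t 11.20 pos [485.62 -87.79 110.63] yyaw 78.93 F [ 0.9 -0.8 -0.6] M [-0.02  -0.04   0.085] open 0.0092 grip 71.4 q6 -1.71
```

```bash

python3 -m jog '[[[0,0,0.001],[0,0,0]],[[0,0,0.002],[0,0,0]],[[0,0,0.002],[0,0,0]]]' >/dev/null
python3 -c "
from h import *
st()"
python3 -m jog '[[[0,0,0.001],[0,0,0]],[[0,0,0.002],[0,0,0]],[[0,0,0.002],[0,0,0]]]' >/dev/null
python3 -c "
from h import *
st()"
python3 -m jog '[[[0,0,0.001],[0,0,0]],[[0,0,0.002],[0,0,0]],[[0,0,0.002],[0,0,0]]]' >/dev/null
python3 -c "
from h import *
st()"
```

```text
t 11.50 pos [485.61 -87.8  108.61] yyaw 78.92 F [-0.5  0.8 -1. ] M [ 0.034  0.013 -0.032] open 0.0092 grip 71.4 q6 -1.71
t 11.80 pos [485.59 -87.77 106.57] yyaw 78.92 F [ 0.   0.1 -1.2] M [-0.07   0.006  0.019] open 0.0092 grip 71.4 q6 -1.71
t 12.10 pos [485.61 -87.76 104.6 ] yyaw 78.93 F [-0.6 -0.5 -1.6] M [-0.038 -0.003 -0.029] open 0.0091 grip 71.4 q6 -1.71
```

```bash

python3 -m jog '[[[0,0,0.001],[0,0,0]],[[0,0,0.002],[0,0,0]],[[0,0,0.002],[0,0,0]]]' >/dev/null
python3 -c "
from h import *
st()"
python3 -m jog '[[[0,0,0.001],[0,0,0]],[[0,0,0.002],[0,0,0]],[[0,0,0.002],[0,0,0]]]' >/dev/null
python3 -c "
from h import *
st()"
python3 -m jog '[[[0,0,0.001],[0,0,0]],[[0,0,0.001],[0,0,0]]]' >/dev/null
python3 -c "
from h import *
st()"
```

```text
t 12.40 pos [485.6  -87.78 102.6 ] yyaw 78.92 F [-0.7 -0.5 -0.8] M [ 0.02   0.005 -0.017] open 0.0090 grip 71.4 q6 -1.71
t 12.70 pos [485.59 -87.77 100.57] yyaw 78.93 F [ 0.7  1.  -0.8] M [ 0.038 -0.029  0.004] open 0.0087 grip 71.4 q6 -1.71
t 12.90 pos [485.68 -87.83  99.69] yyaw 78.93 F [ 0.8 -0.1 -1.3] M [ 0.053 -0.068  0.008] open 0.0093 grip 71.4 q6 -1.71
```

```bash

python3 -m jog '[[[0,0,0.001],[0,0,0]],[[0,0,0.001],[0,0,0]]]' >/dev/null
python3 -c "
from h import *
st()"
python3 -m jog '[[[0,0,0.001],[0,0,0]],[[0,0,0.001],[0,0,0]]]' >/dev/null
python3 -c "
from h import *
st();S=cam('side')
for z in(.151,.134,.117,.098): print(z,proj(S,(.4858,-.0876,z)))
c,m=blobs(S,(0,150,60),(8,255,255),(330,100,480,240)); print([(cv2.contourArea(x),x[:,0].min(0),x[:,0].max(0)) for x in c[:3]])
cv2.imwrite('pics/side6.png',cv2.convertScaleAbs(cv2.resize(S['image'][150:250,330:450],(720,600),interpolation=cv2.INTER_LANCZOS4),alpha=1.5,beta=20))"
```

```text
t 13.10 pos [485.94 -87.87  99.52] yyaw 78.92 F [-1.8  0.1  3.7] M [0.106 0.405 0.008] open 0.0094 grip 72.0 q6 -1.71
t 13.30 pos [486.1  -87.92  99.4 ] yyaw 78.93 F [-4.1  1.9  8.7] M [0.258 0.846 0.053] open 0.0094 grip 72.7 q6 -1.71
0.151 [384.62142054 181.01236941]
0.134 [384.06519274 188.7304509 ]
0.117 [383.51674402 196.34059168]
0.098 [382.91277848 204.72107024]
[(56.5, array([377, 184], dtype=int32), array([391, 197], dtype=int32))]
```

View pics/side6.png

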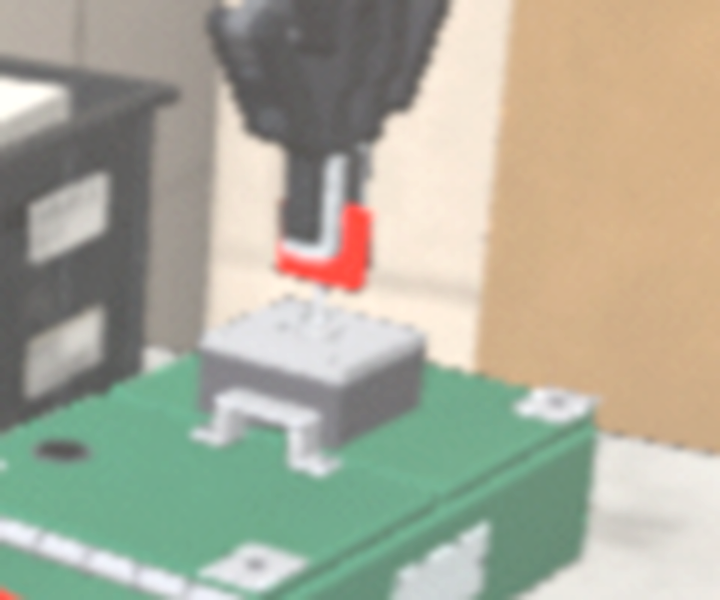

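The key is fully in: the collar sits on the lock top at px (383,204), with contact at TCP z 99.5, 68 mm above the block seat as predicted. I relieve the push and turn clockwise, watching the moment.

```bash

python3 -m jog '[[[0,0,-0.0016],[0,0,0]],[[0,0,-0.0016],[0,0,0]]]' >/dev/null
python3 -c "
from h import *
st()"
python3 -m jog '[[[0,0,0],[0,0,0.03]],[[0,0,0],[0,0,0.06]],[[0,0,0],[0,0,0.09]],[[0,0,0],[0,0,0.12]],[[0,0,0],[0,0,0.15]]]' >/dev/null
python3 -c "
from h import *
st()"
python3 -m jog '[[[0,0,0],[0,0,0.03]],[[0,0,0],[0,0,0.06]],[[0,0,0],[0,0,0.09]],[[0,0,0],[0,0,0.12]],[[0,0,0],[0,0,0.15]]]' >/dev/null
python3 -c "
from h import *
st()"
```

```text
t 13.55 pos [486.04 -87.93  99.53] yyaw 78.93 F [1.2 0.6 1.7] M [0.018 0.016 0.022] open 0.0090 grip 71.8 q6 -1.71
t 14.05 pos [486.02 -88.17  99.56] yyaw 70.23 F [-0.5 -1.   1.6] M [-0.223 -0.075  0.03 ] open 0.0093 grip 71.7 q6 -1.56
t 14.55 pos [485.88 -88.08  99.52] yyaw 61.62 F [-0.3 -2.1  2.1] M [-0.344 -0.039  0.02 ] open 0.0092 grip 71.8 q6 -1.41
```

```bash

python3 -m jog '[[[0,0,0],[0,0,0.05]],[[0,0,0],[0,0,0.1]],[[0,0,0],[0,0,0.15]],[[0,0,0],[0,0,0.2]],[[0,0,0],[0,0,0.25]]]' >/dev/null
python3 -c "
from h import *
st()"
python3 -m jog '[[[0,0,0],[0,0,0.05]],[[0,0,0],[0,0,0.1]],[[0,0,0],[0,0,0.15]],[[0,0,0],[0,0,0.2]],[[0,0,0],[0,0,0.25]]]' >/dev/null
python3 -c "
from h import *
st()"
python3 -m jog '[[[0,0,0],[0,0,0.05]],[[0,0,0],[0,0,0.1]],[[0,0,0],[0,0,0.15]],[[0,0,0],[0,0,0.2]],[[0,0,0],[0,0,0.25]]]' >/dev/null
python3 -c "
from h import *
st()"
```

```text
t 15.05 pos [485.79 -87.99  99.54] yyaw 47.24 F [ 0.1 -0.9  1.6] M [-0.197 -0.017  0.116] open 0.0094 grip 71.8 q6 -1.15
t 15.55 pos [485.75 -87.9   99.53] yyaw 32.92 F [ 0.7 -1.7  1.7] M [-0.21  -0.023  0.073] open 0.0092 grip 71.8 q6 -0.90
t 16.05 pos [485.73 -87.79  99.55] yyaw 18.59 F [-0.5 -0.3  3.1] M [-0.13   0.07   0.106] open 0.0094 grip 71.8 q6 -0.65
```

```bash

python3 -m jog '[[[0,0,0],[0,0,0.05]],[[0,0,0],[0,0,0.1]],[[0,0,0],[0,0,0.15]],[[0,0,0],[0,0,0.15]]]' >/dev/null
python3 -c "
from h import *
st()"
python3 -m jog '[[[0,0,0],[0,0,0.03]],[[0,0,0],[0,0,0.05]],[[0,0,0],[0,0,0.05]]]' >/dev/null
python3 -c "
from h import *
st()"
python3 -m jog '[[[0,0,0],[0,0,0.03]],[[0,0,0],[0,0,0.03]]]' >/dev/null
python3 -c "
from h import *
st()"
```

```text
t 16.45 pos [485.72 -87.7   99.55] yyaw 10.13 F [-0.2 -0.2  3.3] M [-0.109  0.02   0.045] open 0.0091 grip 71.9 q6 -0.51
t 16.75 pos [485.7  -87.75  99.53] yyaw 7.32 F [-1.1 -0.5  4.1] M [-0.017  0.102  0.08 ] open 0.0092 grip 71.9 q6 -0.46
t 16.95 pos [485.74 -87.73  99.54] yyaw 5.62 F [-0.8  0.3  3.2] M [-0.03   0.112  0.036] open 0.0087 grip 71.9 q6 -0.43
```

```bash

python3 -m jog '[[[0,0,0],[0,0,0.02]],[[0,0,0],[0,0,0.02]]]' >/dev/null
python3 -c "
from h import *
st()"
python3 -m jog '[[[0,0,0],[0,0,0.02]],[[0,0,0],[0,0,0.02]]]' >/dev/null
python3 -c "
from h import *
st()"
python3 -m jog '[[[0,0,0],[0,0,0.015]],[[0,0,0],[0,0,0.015]]]' >/dev/null
python3 -c "
from h import *
st()"
```

```text
t 17.15 pos [485.74 -87.75  99.53] yyaw 4.44 F [-1.5  1.1  3.8] M [0.004 0.184 0.094] open 0.0094 grip 71.9 q6 -0.41
t 17.35 pos [485.72 -87.79  99.49] yyaw 3.27 F [-0.3  0.5  3.7] M [0.073 0.281 0.079] open 0.0093 grip 72.0 q6 -0.39
t 17.55 pos [485.74 -87.76  99.46] yyaw 2.42 F [-1.3  1.5  5.1] M [0.14  0.259 0.079] open 0.0092 grip 72.1 q6 -0.37
```

```bash

python3 -m jog '[[[0,0,0],[0,0,0.015]],[[0,0,0],[0,0,0.015]]]' >/dev/null
python3 -c "
from h import *
st();st()"
python3 -m jog '[[[0,0,0],[0,0,0.015]],[[0,0,0],[0,0,0.015]]]' >/dev/null
python3 -c "
from h import *
st();st()"
python3 -m jog '[[[0,0,0],[0,0,0.015]],[[0,0,0],[0,0,0.015]]]' >/dev/null
python3 -c "
from h import *
st();st()"
```

```text
t 17.75 pos [485.77 -87.78  99.5 ] yyaw 1.55 F [-1.8  1.1  5.3] M [0.174 0.276 0.092] open 0.0094 grip 72.2 q6 -0.36
t 17.75 pos [485.77 -87.78  99.5 ] yyaw 1.55 F [-1.8  1.1  5.3] M [0.174 0.276 0.092] open 0.0094 grip 72.2 q6 -0.36
t 17.95 pos [485.78 -87.79  99.52] yyaw 0.70 F [-1.2  0.3  4.9] M [0.167 0.195 0.057] open 0.0091 grip 72.2 q6 -0.34
t 17.95 pos [485.78 -87.79  99.52] yyaw 0.70 F [-1.2  0.3  4.9] M [0.167 0.195 0.057] open 0.0091 grip 72.2 q6 -0.34
t 18.15 pos [485.77 -87.79  99.5 ] yyaw -0.16 F [-1.2  0.1  6.4] M [0.173 0.336 0.089] open 0.0090 grip 72.2 q6 -0.33
t 18.15 pos [485.77 -87.79  99.5 ] yyaw -0.16 F [-1.2  0.1  6.4] M [0.173 0.336 0.089] open 0.0090 grip 72.2 q6 -0.33
```

```bash

python3 -m jog '[[[0,0,-0.0003],[0,0,0.02]],[[0,0,-0.0003],[0,0,0.02]]]' >/dev/null
python3 -c "
from h import *
st()"
python3 -m jog '[[[0,0,0],[0,0,0.02]],[[0,0,0],[0,0,0.02]]]' >/dev/null
python3 -c "
from h import *
st()"
python3 -m jog '[[[0,0,0],[0,0,0.02]],[[0,0,0],[0,0,0.02]]]' >/dev/null
python3 -c "
from h import *
st()"
```

```text
t 18.35 pos [485.72 -87.76  99.51] yyaw -1.31 F [-0.1  1.8  3.9] M [0.153 0.059 0.149] open 0.0092 grip 71.9 q6 -0.31
t 18.55 pos [485.72 -87.74  99.53] yyaw -2.45 F [-0.8  0.6  3. ] M [0.138 0.022 0.265] open 0.0092 grip 71.9 q6 -0.29
t 18.75 pos [485.67 -87.75  99.51] yyaw -3.59 F [0.1 0.  2.4] M [ 0.198 -0.007  0.41 ] open 0.0090 grip 71.9 q6 -0.27
```

The stop is felt: the moment climbed 0.15, 0.27, 0.41 over the last three steps of 0.02 rad. I turn it back past home by the play to bring the plug home, then centre the key.

```bash

python3 -m jog '[[[0,0,0],[0,0,-0.1]],[[0,0,0],[0,0,-0.2]],[[0,0,0],[0,0,-0.3]],[[0,0,0],[0,0,-0.4]],[[0,0,0],[0,0,-0.5]]]' >/dev/null
python3 -c "
from h import *
st()"
python3 -m jog '[[[0,0,0],[0,0,-0.1]],[[0,0,0],[0,0,-0.2]],[[0,0,0],[0,0,-0.3]],[[0,0,0],[0,0,-0.4]],[[0,0,0],[0,0,-0.5]]]' >/dev/null
python3 -c "
from h import *
st()"
python3 -m jog '[[[0,0,0],[0,0,-0.1]],[[0,0,0],[0,0,-0.2]],[[0,0,0],[0,0,-0.3]],[[0,0,0],[0,0,-0.38]],[[0,0,0],[0,0,-0.44]]]' >/dev/null
python3 -c "
from h import *
st();d=cam('top');cv2.imwrite('pics/t7.png',d['image'])"
python3 -m jog '[[[0,0,0],[0,0,-0.03]],[[0,0,0],[0,0,-0.03]]]' >/dev/null
python3 -c "
from h import *
st()"
```

```text
t 19.25 pos [485.8  -87.91  99.53] yyaw 25.24 F [ 0.3 -0.9  1.2] M [-0.014 -0.055 -0.041] open 0.0090 grip 71.7 q6 -0.77
t 19.75 pos [485.84 -88.06  99.55] yyaw 53.88 F [0.5 0.7 1.6] M [-0.    -0.182 -0.049] open 0.0092 grip 71.7 q6 -1.27
t 20.25 pos [485.8  -88.11  99.54] yyaw 79.02 F [0.4 0.3 2.1] M [-0.085 -0.027 -0.09 ] open 0.0092 grip 71.8 q6 -1.71
t 20.50 pos [485.74 -88.03  99.57] yyaw 80.61 F [-0.1 -1.4  0.9] M [-0.179 -0.096  0.008] open 0.0092 grip 71.7 q6 -1.74
```

```bash

python3 -m jog '[[[0,0,0],[0,0,-0.025]],[[0,0,0],[0,0,-0.05]],[[0,0,0],[0,0,-0.05]]]' >/dev/null
python3 -c "
from h import *
st()"
python3 -m jog '[[[0,0,0],[0,0,0.05]],[[0,0,0],[0,0,0.09]],[[0,0,0],[0,0,0.09]],[[0,0,0],[0,0,0.09]]]' >/dev/null
python3 -c "
from h import *
st()"
python3 -m jog '[[[0,0,-0.002],[0,0,0]],[[0,0,-0.004],[0,0,0]],[[0,0,-0.006],[0,0,0]],[[0,0,-0.006],[0,0,0]]]' >/dev/null
python3 -c "
from h import *
st()"
```

```text
t 20.80 pos [485.62 -87.92  99.54] yyaw 83.54 F [ 0.9 -0.9  0.7] M [-0.205 -0.091  0.008] open 0.0090 grip 71.6 q6 -1.79
t 21.20 pos [485.65 -87.71  99.55] yyaw 78.40 F [ 0.7 -0.2  0.3] M [-0.057 -0.091 -0.026] open 0.0087 grip 71.6 q6 -1.70
t 21.60 pos [485.84 -87.8  106.08] yyaw 78.37 F [ 0.1 -0.2 -0.4] M [-0.017 -0.003 -0.008] open 0.0089 grip 71.4 q6 -1.70
```

```bash

python3 -m jog '[[[0,0,-0.006],[0,0,0]],[[0,0,-0.015],[0,0,0]],[[0,0,-0.03],[0,0,0]],[[0,0,-0.045],[0,0,0]],[[0,0,-0.046],[0,0,0]]]' >/dev/null
python3 -m jog '[[[0,0,0],[0,0,0.145]],[[0,0,0],[0,0,0.29]],[[0,0,0],[0,0,0.435]],[[0,0,0],[0,0,0.58]],[[0,0,0],[0,0,0.725]]]' >/dev/null
python3 -m jog '[[[0,0,0],[0,0,0.145]],[[0,0,0],[0,0,0.29]],[[0,0,0],[0,0,0.435]],[[0,0,0],[0,0,0.58]],[[0,0,0],[0,0,0.725]]]' >/dev/null
python3 -m jog '[[[0,0,0],[0,0,0.022]],[[0,0,0],[0,0,0.022]]]' >/dev/null
python3 -c "
from h import *
st()"
python3 -m jog '[[[0.042,-0.005,0],[0,0,0]],[[0.084,-0.01,0],[0,0,0]],[[0.126,-0.015,0],[0,0,0]],[[0.168,-0.02,0],[0,0,0]]]' >/dev/null
python3 -m jog '[[[0.042,-0.005,0],[0,0,0]],[[0.084,-0.01,0],[0,0,0]],[[0.126,-0.015,0],[0,0,0]],[[0.168,-0.02,0],[0,0,0]],[[0.168,-0.02,0],[0,0,0]]]' >/dev/null
python3 -c "
from h import *
st();to((.4809,.2505,.0317),-5.99);d=cam('side');s=cam('top')
a=cv2.imread('pics/side0.png');b=cv2.imread('pics/top0.png');Z=lambda i:cv2.resize(i,(400,300),interpolation=cv2.INTER_CUBIC)
A=np.vstack([np.hstack([Z(a[190:235,350:410]),Z(d['image'][190:235,350:410])]),np.hstack([Z(b[235:295,410:490]),Z(s['image'][235:295,410:490])])])
cv2.imwrite('pics/bolt.png',A)"
```

```text
t 23.30 pos [485.72 -87.84 151.79] yyaw -5.86 F [ 0.3  0.8 -0.5] M [ 0.01  -0.024 -0.024] open 0.0089 grip 71.4 q6 -0.23
t 24.20 pos [480.34 254.59 151.85] yyaw -5.54 F [-0.4 -0.5 -0.4] M [-0.038  0.     0.044] open 0.0093 grip 71.4 q6 0.45
t 24.2 shift [-0.0042, 0.001, 0.1201] turn [-0.0002, -0.0015, 0.0078] F [-0.3904, -0.4708, -0.4488] q [0.3496, -0.1065, 1.8535, 0.0015, 1.3941, 0.4461]
```

View pics/bolt.png

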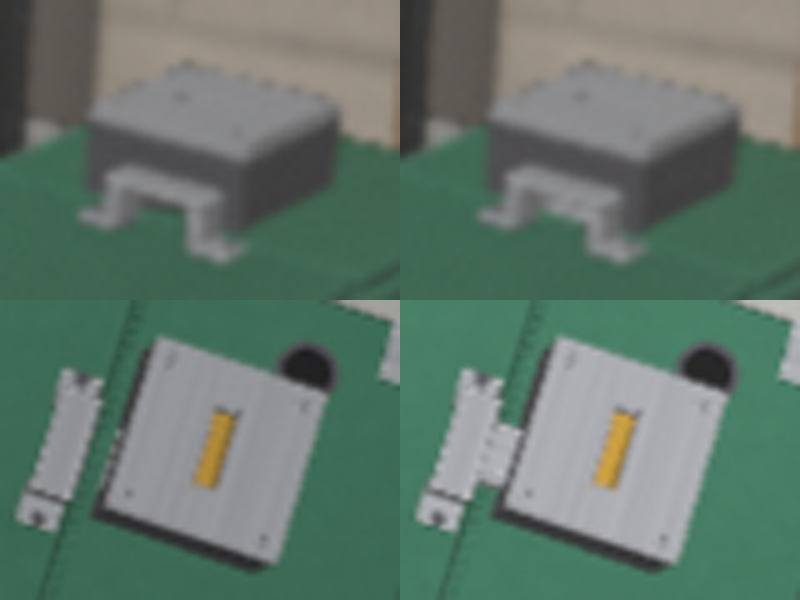

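The after-picture (right) shows the bolt across the gap into the staple, at top px about (429,266), and the brass plug still aligned at (453,265). The before-picture (left) shows the gap empty. Now I bring the key back to the slot.

```bash

python3 -m jog '[[[0,0,0],[0,0,0]],[[0,0,0],[0,0,0]],[[0,0,0],[0,0,0]]]' >/dev/null
python3 -c "
from h import *
st();to((.4809,.2505,.0317),-5.99)"
```

```text
t 24.60 pos [481.24 249.48 151.75] yyaw -6.07 F [ 0.6  0.4 -0.6] M [0.077 0.032 0.007] open 0.0095 grip 71.4 q6 0.45
t 24.6 shift [0.001, -0.0005, 0.12] turn [0.0001, 0.0, -0.0014] F [0.6442, 0.4473, -0.5736] q [0.341, -0.1099, 1.8568, -0.0001, 1.3946, 0.4469]
```

```bash

python3 -m jog '[[[0.001,-0.0005,0.03],[0,0,0]],[[0.001,-0.0005,0.06],[0,0,0]],[[0.001,-0.0005,0.085],[0,0,0]],[[0.001,-0.0005,0.098],[0,0,0]],[[0.001,-0.0005,0.098],[0,0,0]]]' >/dev/null
python3 -m jog '[[[0,0,0],[0,0,0]],[[0,0,0],[0,0,0]],[[0,0,0],[0,0,0]]]' >/dev/null
python3 -c "
from h import *
st();to((.4809,.2505,.0317),-5.99)"
python3 -m jog '[[[0,0,0.003],[0,0,0]],[[0,0,0.006],[0,0,0]],[[0,0,0.008],[0,0,0]],[[0,0,0.009],[0,0,0]],[[0,0,0.009],[0,0,0]]]' >/dev/null
python3 -c "
from h import *
st()"
```

```text
t 25.40 pos [481.85 251.99  55.49] yyaw -5.99 F [-0.2 -0.4  0.1] M [-0.02  -0.028 -0.017] open 0.0093 grip 71.4 q6 0.45
t 25.4 shift [-0.0016, -0.0009, 0.0238] turn [0.0027, -0.0014, 0.0001] F [-0.1584, -0.4441, 0.1378] q [0.345, -0.0044, 1.9268, 0.0, 1.2161, 0.4494]
t 25.90 pos [480.66 251.52  44.52] yyaw -5.99 F [ 1.5 -0.7 -0.1] M [-0.014 -0.078  0.004] open 0.0090 grip 71.4 q6 0.45
```

```bash

python3 -m jog '[[[-0.0008,0.0002,0.002],[0,0,0]],[[-0.0008,0.0002,0.004],[0,0,0]],[[-0.0008,0.0002,0.006],[0,0,0]],[[-0.0008,0.0002,0.008],[0,0,0]],[[-0.0008,0.0002,0.008],[0,0,0]]]' >/dev/null
python3 -c "
from h import *
st()"
python3 -m jog '[[[0,0,0.002],[0,0,0]],[[0,0,0.003],[0,0,0]],[[0,0,0.004],[0,0,0]],[[0,0,0.004],[0,0,0]]]' >/dev/null
python3 -c "
from h import *
st()"
```

```text
t 26.40 pos [480.71 250.65  36.37] yyaw -5.99 F [ 1.4 -0.8 -1.2] M [-0.028 -0.213  0.029] open 0.0095 grip 71.4 q6 0.45
t 26.80 pos [480.74 250.74  32.59] yyaw -5.98 F [ 1.4 -0.3 -1.1] M [-0.015 -0.225 -0.047] open 0.0091 grip 71.4 q6 0.45
```

```bash

python3 -m jog '[[[0,0.0003,0.0005],[0,0,0]],[[0,0.0003,0.0009],[0,0,0]],[[0,0.0003,0.0009],[0,0,0]]]' >/dev/null
python3 -c "
from h import *
st()"
python3 -m jog '[[[0,0,0.0004],[0,0,0]],[[0,0,0.0004],[0,0,0]]]' >/dev/null
python3 -c "
from h import *
st()"
```

```text
t 27.10 pos [480.84 250.69  31.68] yyaw -5.99 F [ 0.2 -1.4 -1.7] M [ 0.005 -0.091 -0.004] open 0.0091 grip 71.4 q6 0.45
t 27.30 pos [480.95 250.72  31.58] yyaw -5.98 F [-0.7 -0.2  0.2] M [-0.078  0.076  0.004] open 0.0089 grip 71.7 q6 0.45
```

```bash

python3 -m jog '[[[0,0,0],[0,0,0]],[[0,0,0],[0,0,0]]]' 0 20 >/dev/null
python3 -m jog '[[[0,0,0],[0,0,0]],[[0,0,0],[0,0,0]],[[0,0,0],[0,0,0]],[[0,0,0],[0,0,0]]]' 0.5 20 >/dev/null
python3 -m jog '[[[0,0,-0.005],[0,0,0]],[[0,0,-0.02],[0,0,0]],[[0,0,-0.05],[0,0,0]],[[0,0,-0.09],[0,0,0]],[[0,0,-0.13],[0,0,0]]]' >/dev/null
python3 -m jog '[[[-0.045,0,-0.01],[0,0,0]],[[-0.09,0,-0.01],[0,0,0]],[[-0.135,0,-0.02],[0,0,0]],[[-0.18,0,-0.02],[0,0,0]],[[-0.22,0,-0.02],[0,0,0]]]' >/dev/null
python3 -m jog '[[[-0.045,0,0],[0,0,0]],[[-0.09,0,0],[0,0,0]],[[-0.135,0,0],[0,0,0]],[[-0.18,0,0],[0,0,0]],[[-0.18,0,0],[0,0,0]]]' >/dev/null
python3 -m jog '[[[0,0,0],[0,0,0]],[[0,0,0],[0,0,0]],[[0,0,0],[0,0,0]]]' >/dev/null
python3 -c "
from h import *
st()
T=cam('top');S=cam('side')
for n,d,rois in(('top',T,dict(red=(230,225,275,260),big=(295,220,330,265),blue=(195,215,235,250))),('side',S,dict(red=(290,270,316,300),big=(316,240,345,275),blue=(265,285,292,318)))):
    for k,r in rois.items():
        c,m=blobs(d,(100,120,60),(130,255,255),r) if k=='blue' else blobs(d,(0,150,80),(8,255,255),r)
        for x in c[:2]: print(n,k,cv2.contourArea(x),x[:,0].min(0),x[:,0].max(0),cv2.minAreaRect(x))
"
```

```text
t 29.70 pos [ 439.6  -145.83  181.72] yyaw -5.86 F [-1.1  0.2 -0.3] M [-0.032  0.004 -0.04 ] open 0.0426 grip 0.0 q6 -0.38
top red 145.5 [240 237] [262 248] ((250.9038543701172, 241.98077392578125), (22.553356170654297, 8.236878395080566), 11.309932708740234)
top big 248.0 [301 229] [320 257] ((310.954833984375, 242.79241943359375), (9.913888931274414, 29.741666793823242), 32.735225677490234)
top blue 143.0 [204 227] [226 238] ((215.20591735839844, 232.67649841308594), (23.040882110595703, 8.00367546081543), 14.03624439239502)
side red 236.5 [297 274] [312 297] ((304.5, 285.5), (23.0, 15.0), 90.0)
side big 408.5 [317 245] [337 272] ((327.0, 258.5), (27.0, 20.0), 90.0)
side blue 299.5 [269 290] [286 315] ((277.82000732421875, 301.760009765625), (16.200000762939453, 26.000001907348633), 53.13010025024414)
```

The red key is back within 1 px of where it started, upright and seated. The blue key and the larger one have not moved. The arm is clear, so I hand in.

```bash
python3 -c "
from station import job
print(job.finish_job())"
```

```text
the job is handed in; nothing more can be done
None
```

The box is locked with the bolt shot through the staple, the red key is back upright in its slot, the blue key is undisturbed, and the job was handed in at about 30 s; the stop moment briefly read 0.41 N m, just over the 0.4 limit, so the judge may count it as forcing.

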